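# One click brighter, then lamp on

### The job

Make the magnifier lamp ready for work: with a fingertip, roll the knurled thumbwheel of the dimmer away from the robot until it clicks into the very next position, one click and no further, and take the finger off. Then push the round button of the bench switch fully down and let it come up again. Do it all by touch: pick nothing up, and leave the other things on the counter where they are.

Things in the scene. Friction and masses are not known exactly. Their poses are not given: they have to be found in the camera images.
- dimmer: Lamp dimmer: black box screwed down, 110 (its x) x 84 (y) x 46 mm high. A knurled aluminium thumbwheel, 56 mm in diameter, 26 mm wide, stands out of a slot in its top; the level axle runs along the box's y, 34 mm up. Two shoulders beside the wheel reach 57 mm up. Origin: centre of the underside; x points away from the robot, turned up to 26 degrees.
- wheel_crest (a point): Fixed point at the highest line of the thumbwheel, in the middle of its width: 62 mm above the counter, straight above the dimmer's origin. Axes as the dimmer's. Does not turn with the wheel.
- wheel (a joint): Turn of the wheel in rad: starts in a click at 0, grows as its top rolls away from the robot (along the dimmer's +x). Sprung clicks every 0.785 (45 degrees, 22 mm of rim); range -0.95 to 2.5. Let go between clicks, it snaps to the nearer. Takes 1 to 3 N at the rim; a fingertip pressing 5 N or more grips it. Brass studs at the crest: two at 0, three at 0.785, four at 1.571.
- switch_box: Bench switch: black box screwed to the counter, 74 x 74 x 24 mm high, with a round push button upright in the middle of its top, standing at the other of the two places. Origin: centre of the underside.
- switch_top (a point): Centre of the top face of the round steel button (34 mm across), 46 mm above the counter when up. It moves down with the button.
- switch (a joint): Travel of the button in m: 0 up, 0.006 fully down. Springs back. Begins to move at 1.2 N, fully down at 4 N.
- ring_box: Round frosted glass box with lid, 57 mm across, 41 mm high, loose. Origin: centre of its underside.
- frame_rest: Small walnut block with two ridges, 60 x 56, 37 mm high, loose. Origin: centre of its underside.
- oil: Small bottle with a black cap, 36 mm across, 62 mm high, loose. Origin: centre of its underside.
- horn_frame: Black horn-rimmed spectacle frame, folded, 140 x 62, 15 mm high, loose. Origin: under the bridge.
- plier: Steel hinge plier lying flat, 150 mm long, 45 wide, 12 mm high, loose. Origin: under its joint, jaws towards its +x.
- driver: Small screwdriver lying flat, 130 mm long, loose; x along its length.
- screw_tray: Shallow aluminium tray with six compartments, 70 x 80, 16 mm high, loose. Origin: centre of its underside.

How it is judged:
On the way, in this order (a step that is already met when the one before it is completed fails the run):
1. the wheel rests by itself in the next click position, the finger off it, the button not pressed (value of joint wheel between 0.6354 and 0.9354 rad and velocity of joint wheel between -0.1 and 0.1 rad/s and contact force between each of the fingers, the arm and dimmer below 0.2 N and value of joint switch below 0.0015 m), for 0.2 s.
2. the button is pressed fully down while the wheel stays in that click (value of joint wheel between 0.6354 and 0.9354 rad and value of joint switch above 0.0052 m), for 0.05 s.
At the end, for the whole second after the job is handed in: The wheel rests in the next click position (joint 0.785, within 0.15 rad), the button is up again, and no other thing has moved more than 15 mm (value of joint wheel between 0.6354 and 0.9354 rad and velocity of joint wheel between -0.1 and 0.1 rad/s and value of joint switch below 0.001 m); the robot touches nothing.
It fails at once if the wheel is turned back a click, towards the robot (value of joint wheel below -0.5 rad).
It fails at once if the wheel is turned further than one click (value of joint wheel above 1.25 rad).
It fails at once if one of the other things is shoved or lifted (15 mm) (distance of any of ring_box, frame_rest, oil, horn_frame, plier, driver, screw_tray from where it was at the start of the episode above 0.015 m).
It fails at once if the button is pressed before the wheel has been turned on (value of joint wheel below 0.5854 rad and value of joint switch above 0.003 m).
It also fails if it takes over 48 s, if anything falls off the work surface, if the arm or the gripper's body presses on something with over 40 N, if the wrist force passes 120 N, or if a joint passes its speed limit or range.

### The arm

A 6-joint arm with a two-finger parallel gripper is mounted at the origin on the work surface. World frame = base frame: x ahead of the robot, y to its left, z up, the work surface at z = 0. Lengths are in m, angles in rad, forces in N, time in s.
With the tool pointing down it reaches from about 0.4 to 0.825 m from the base axis. Payload 7 kg.
Tool frame: the origin (TCP) lies at the very end of the fingers, on their centre line; the grasp point (between the pads) lies 19 mm behind it; x points along the fingers, y is the direction in which the jaws open and shut, and the axes are right-handed (so a half turn about x gives the same grasp; the last joint's range is limited). The gripper opens to 88 mm and grips with 3 to 60 N. Pads are 19 mm wide; open, the fingers measure 130 mm over their backs; the gripper's body (78 mm by 193 mm) begins 47 mm behind the grasp point.
Start: joints at [1.423, 0.359, 0.012, 0, -1.224, -0.288], TCP at [0.285, 0.612, 0.227] pointing down, gripper open.
Joint ranges: [-3.07, 3.07], [-1.43, 2.12], [-1.02, 1.25], [-3.03, 1.67], [-3.05, -0], [-3.03, 3.03]. Speed limits (rad/s): [2.39, 2.39, 3.01, 3.14, 3.14, 3.14].

### API

Orientations are given as [roll, pitch, yaw] about the fixed x, y, z axes, in that order (R = Rz(yaw) Ry(pitch) Rx(roll)).
In Python, from station import arm gives the robot as it stands.
- The arm moves only by the shell command python3 -m inch 'ROWS' [OPENING] [FORCE]. ROWS is text: rows parted by semicolons, each of 6 numbers parted by spaces: the shift along the world's x, y, z in units of 30 mm (1.0 is 30 mm), then the turn, a rotation vector about the world's x, y, z in units of 5 degrees (1.0 is 5 degrees). In form: dx dy dz wx wy wz; .... A call has 1 to 12 rows; each row shifts and turns the commanded pose from where the row before left it; what a row does not reach is not made up. A row lasts 1/8 s, in which the tool goes at most 62.5 mm and 10.7 degrees, less where a joint would pass 70% of its speed; a pose out of reach is approached as far as the arm can. A call is refused whole if a number of a shift passes 1 or a number of a turn 1, either way. A call with a gripper value outside its range is refused whole. OPENING is the opening, from 0 (shut) to 1 (fully open), set as the call begins (- or left out, the last holds). The fingers move at their own pace and stop on an object; FORCE is the grip in N (left out, the last holds). Time passes only in rows, so rows that do not move let the fingers close. It gives the time, the measured TCP pose, the force and the opening at its end, in the units of the state.
- arm.get_state(): the state, without advancing time (a new reading comes with each control period).
- arm.grab_frame(name): name is "side" or "top"; returns a dict with "frame" (480x640x3 uint8, red, green, blue), "range_z" (480x640 float32, m along the optical axis (not along the pixel's ray), 0 where there is no reading), "mtx" (3x3 intrinsics, pixels), "pose" (4x4, takes a point from camera to world coordinates). Camera axes: x right, y up, looking along -z (the intrinsics and any distortion apply to the point x, -y, -z); pixel columns grow to the right and rows downward; lengths in m; the calibration is good to about 2 mm. A picture is of the moment at which its call begins.
- arm.job_done(): hands the job in, once; it reports no verdict.
Trained networks look in a picture, given as the dict that the camera call returned (one of the last four; its "shot" number tells which), for a name from the list of things; names that differ only in an ending like _2 or _b are one class to them, and where a whole thing is asked for, a point or a joint stands for the part that bears it (a point fixed in the world has none). Each returns a list of dicts, best first, with "confidence" (0 to 1); they miss things now and then, are a little off and sometimes report something else, mostly with a low value. They report only what shows in the picture. A call takes as long as a camera call.
- arm.search_frame(picture, target): "extent" ([centre column, centre row, width, height] as shares, 0 to 1, of the picture: columns of its width, rows of its height, round what is visible of it).
- arm.masks_of(picture, target): "mask" (480x640 bool, what is visible of it) and "extent" ([centre column, centre row, width, height] as shares, 0 to 1, of the picture: columns of its width, rows of its height, round what is visible of it).
- arm.place_of(picture, target): "position" ([column, row] as shares, 0 to 1, of the picture: columns of its width, rows of its height: a listed point, or the origin of a listed thing).
The state is a dict: "t": time; "q": joint angles; "qd": joint speeds; "joint_efforts": joint torques, N m; "eef_pos": TCP position; "ee_rot": TCP orientation; "force": force on the tool from outside, world axes, zero at the start; "moment": the same for the moment, N m; "width": finger opening in m.
Only numpy, scipy, OpenCV 4.12 (cv2) and the standard library are available. Lean on these libraries where they do the work, as an engineer would, in place of code of your own. Each camera call takes 0.05 s, during which the arm holds its last target. There are 200 camera calls.

## Working session

There is one attempt and no reset: what is moved stays moved. The work goes in short steps, Python scripts to look and compute and a shell command to move; the robot and the scene stay as the last step left them, time stands still between calls to the robot, and variables do not carry over. Pictures are saved under pics/ and viewed, about 8 in all and at most 12, crops included, and the job is handed in when it is done.

```bash
mkdir -p pics
cat > h.py <<'E'
import numpy as np,cv2
from station import arm
def world(p,u,v,z=None):
    K=p["mtx"];T=p["pose"]
    d=p["range_z"][int(round(v)),int(round(u))]
    r=np.array([(u-K[0,2])/K[0,0],-(v-K[1,2])/K[1,1],-1.])
    if z is not None:
        rw=T[:3,:3]@r; d=(z-T[2,3])/rw[2]
    return T[:3,:3]@(r*d)+T[:3,3]
def cloud(p,m):
    v,u=np.nonzero(m&(p["range_z"]>0));K=p["mtx"];d=p["range_z"][v,u]
    c=np.c_[(u-K[0,2])/K[0,0]*d,-(v-K[1,2])/K[1,1]*d,-d]
    return c@p["pose"][:3,:3].T+p["pose"][:3,3]
E
python3 - <<'E'
from h import *
s=arm.get_state();print(s)
ims=[]
for n in("top","side"):
    p=arm.grab_frame(n);cv2.imwrite(f"pics/{n}0.png",p["frame"][:,:,::-1])
    print(n,p["pose"].round(3).tolist(),p["mtx"].round(1).tolist(),[k for k in p])
    for t,z in(("wheel_crest",.062),("switch_top",.046),("dimmer",0),("switch_box",0)):
        for r in arm.place_of(p,t)[:2]:
            u,v=r["position"][0]*640,r["position"][1]*480
            print(t,round(r["confidence"],2),round(u),round(v),world(p,u,v,z).round(4))
E
```

```text
{'t': 0.0, 'q': array([ 1.42314777e+00,  3.59428625e-01,  1.10668664e-02, -3.62641133e-04,
       -1.22408553e+00, -2.88130574e-01]), 'qd': array([ 0.00047676,  0.00055725, -0.00068604,  0.000167  ,  0.00086605,
        0.00028256]), 'joint_efforts': array([-3.92526545e-04, -5.82717705e+01,  2.93058264e+01,  6.99741304e+00,
        6.99909084e-03, -1.47222440e-04]), 'eef_pos': array([0.2847251 , 0.61147797, 0.22559692]), 'ee_rot': array([ 1.65532993,  1.56911052, -1.92216536]), 'force': array([ 0.10528417,  0.65319956, -0.23502627]), 'moment': array([-0.02493655, -0.06336306, -0.04392874]), 'width': 0.08790336263138582}
top [[0.012, 0.996, -0.087, 0.428], [-1.0, 0.013, 0.012, 0.017], [0.013, 0.086, 0.996, 1.371], [0.0, 0.0, 0.0, 1.0]] [[535.8, 0.0, 323.5], [0.0, 535.8, 237.8], [0.0, 0.0, 1.0]] ['frame', 'range_z', 'mtx', 'pose', 'shot']
wheel_crest 0.61 239 236 [0.5437 0.2081 0.062 ]
switch_top 0.52 401 270 [ 0.4668 -0.1916  0.046 ]
switch_top 0.29 325 194 [ 0.6523 -0.0007  0.046 ]
dimmer 0.7 241 239 [0.5425 0.2108 0.    ]
dimmer 0.36 462 192 [ 0.6726 -0.3577 -0.    ]
switch_box 0.83 398 266 [ 0.4778 -0.1921  0.    ]
side [[0.758, 0.487, -0.435, 0.056], [-0.652, 0.564, -0.507, -0.562], [-0.002, 0.668, 0.745, 0.915], [0.0, 0.0, 0.0, 1.0]] [[516.7, 0.0, 312.0], [0.0, 516.7, 243.7], [0.0, 0.0, 1.0]] ['frame', 'range_z', 'mtx', 'pose', 'shot']
wheel_crest 0.93 256 203 [0.5388 0.2054 0.062 ]
wheel_crest 0.26 193 194 [0.4408 0.3295 0.062 ]
switch_top 0.53 357 329 [ 0.4845 -0.1994  0.046 ]
dimmer 0.65 256 218 [0.5414 0.2169 0.    ]
switch_box 0.84 349 342 [ 0.4737 -0.1912  0.    ]
switch_box 0.53 479 338 [ 0.6798 -0.3582 -0.    ]
```

```bash
python3 -m inch 2>&1 | head; ls
```

```text
invalid input
h.py
pics
```

View pics/top0.png

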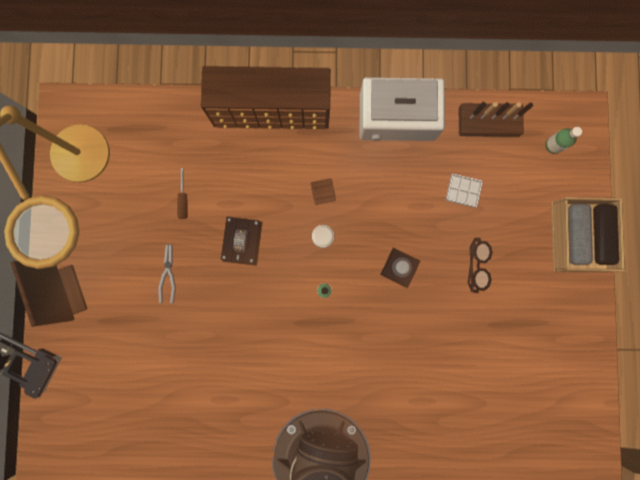

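View pics/side0.png

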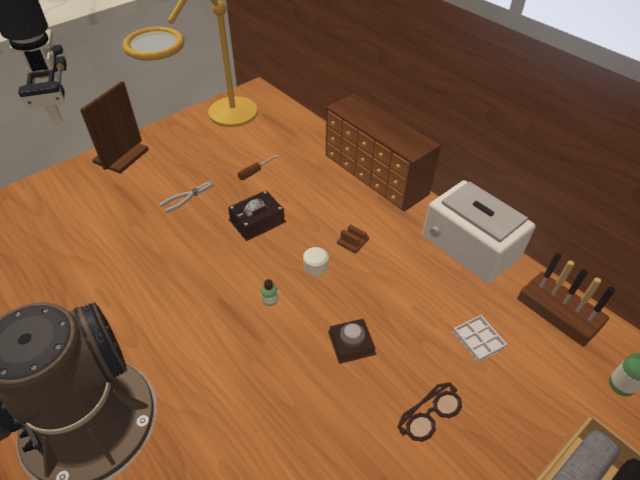

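Run:
```python
from h import *
p=arm.grab_frame("top")
for t in("dimmer","switch_box"):
    for r in arm.masks_of(p,t)[:1]:
        c=cloud(p,r["mask"]);print(t,r["confidence"],len(c),c[:,2].max().round(4))
        for lo,hi in((.038,.05),(.015,.03),(.042,.06),(.055,.08),(.02,.3)):
            q=c[(c[:,2]>lo)&(c[:,2]<hi)]
            if len(q)>8:
                (a,b,g)=cv2.minAreaRect((q[:,:2]*1000).astype(np.float32));print(lo,hi,len(q),q.mean(0).round(4),np.round(a,1),np.round(b,1),round(g,1),'zmed',np.median(q[:,2]).round(4))
```

```text
dimmer 0.97 1655 0.0694
0.038 0.05 1005 [0.536  0.2066 0.0463] [536.6 207.8] [ 84.6 110. ] 84.0 zmed 0.0465
0.015 0.03 41 [0.5245 0.1768 0.0234] [535.8 205.9] [ 81.1 109.1] 84.0 zmed 0.0244
0.042 0.06 1314 [0.5354 0.207  0.0487] [536.4 207.9] [ 84.5 109.8] 84.3 zmed 0.048
0.055 0.08 261 [0.536  0.2077 0.06  ] [530.7 208.4] [78.1 93.6] 84.5 zmed 0.0592
0.02 0.3 1546 [0.5354 0.2061 0.0488] [536.5 207.7] [ 84.9 110.1] 84.1 zmed 0.048
switch_box 0.83 960 0.0544
0.038 0.05 181 [ 0.4747 -0.1936  0.0441] [ 476.4 -194.3] [43.5 46.8] 22.4 zmed 0.0452
0.015 0.03 524 [ 0.4744 -0.1931  0.0245] [ 474.5 -195.4] [75.1 74.1] 65.0 zmed 0.0246
0.042 0.06 138 [ 0.4746 -0.1943  0.0472] [ 472.1 -196.2] [37.3 30.8] 30.2 zmed 0.0472
0.02 0.3 831 [ 0.4746 -0.1935  0.0313] [ 475.1 -194.7] [73.3 73.9] 64.8 zmed 0.0272
```

The top view shows the dimmer at about (241,240) px and the switch at about (401,267) px. The side view agrees, with the dimmer at (256,213) and the switch at (352,338). No loose things lie close to either one. By the depth cloud, the dimmer's centre is about (0.5365, 0.2077) with a yaw of about -6°. The switch is at about (0.475, -0.1945).

Run:
```python
from h import *
from scipy.spatial.transform import Rotation as R
s=arm.get_state();M=R.from_euler('xyz',s['ee_rot']).as_matrix();print(M.round(3),s['eef_pos'])
print('jaw yaw deg',np.degrees(np.arctan2(M[1,1],M[0,1])))
# crest estimate from the wheel/upper part
p=arm.grab_frame("side")
r=arm.masks_of(p,"dimmer")[0];c=cloud(p,r["mask"])
for lo,hi in((.042,.05),(.06,.08)):
    q=c[(c[:,2]>lo)&(c[:,2]<hi)];print(cv2.minAreaRect((q[:,:2]*1000).astype(np.float32)),q.mean(0))
r=arm.masks_of(p,"switch_box")[0];c=cloud(p,r["mask"])
for lo,hi in((.02,.03),(.043,.06)):
    q=c[(c[:,2]>lo)&(c[:,2]<hi)];print(cv2.minAreaRect((q[:,:2]*1000).astype(np.float32)),q.mean(0))
f=cv2.resize(p["frame"][170:260,200:320],None,fx=6,fy=6,interpolation=2)
cv2.imwrite("pics/crop1.png",f[:,:,::-1])
```

```text
[[-0.    -0.422 -0.907]
 [ 0.    -0.907  0.422]
 [-1.    -0.     0.   ]] [0.28494383 0.61188726 0.22658145]
jaw yaw deg -114.97027982452336
((538.3709106445312, 206.408935546875), (89.9615249633789, 111.31046295166016), 83.52500915527344) [0.53400512 0.20147448 0.04602802]
((535.9148559570312, 207.06378173828125), (28.650001525878906, 30.123348236083984), 85.845703125) [0.537361   0.20535285 0.06210258]
((475.7518310546875, -196.16751098632812), (76.22888946533203, 73.90084075927734), 65.10755157470703) [ 0.47024862 -0.20135906  0.02392119]
((475.92724609375, -196.71347045898438), (32.96255111694336, 31.737823486328125), 47.50884246826172) [ 0.4752581  -0.19717483  0.04610456]
```

View pics/crop1.png

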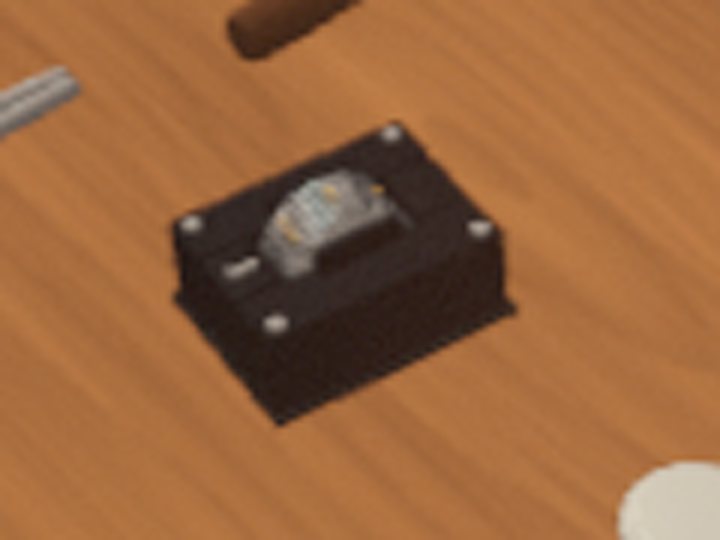

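The crop shows the wheel standing clear between low shoulders, with brass studs at the crest at about (310,190) px. I'll close the gripper and go to a point 10 mm on the robot's side of the crest, with the jaw axis along the dimmer's x.

```bash
python3 -m inch '.45 -.75 0 0 0 -.79;.45 -.75 0 0 0 -.79;.45 -.75 0 0 0 -.79;.45 -.75 0 0 0 -.79;.45 -.75 0 0 0 -.79;.45 -.75 0 0 0 -.79;.45 -.75 0 0 0 -.79;.45 -.75 0 0 0 -.79;.45 -.75 0 0 0 -.79;.45 -.75 0 0 0 -.79;.45 -.75 0 0 0 -.79;.45 -.75 0 0 0 -.79' 0 20; python3 -m inch '.45 -.75 -.5 0 0 -.79;.45 -.75 -.6 0 0 -.79;.45 -.75 -.6 0 0 -.79;.45 -.75 -.6 0 0 -.79;.45 -.75 -.6 0 0 -.79;.45 -.75 -.6 0 0 -.79;0 0 0 0 0 0;0 0 0 0 0 0;0 0 0 0 0 0'
python3 - <<'E'
from h import *
from scipy.spatial.transform import Rotation as R
s=arm.get_state();M=R.from_euler('xyz',s['ee_rot']).as_matrix();print(s['eef_pos'],s['force'],np.degrees(np.arctan2(M[1,1],M[0,1])),M[:,0],s['width'])
p=arm.grab_frame("side")
T=np.linalg.inv(p["pose"]);c=T[:3,:3]@s['eef_pos']+T[:3,3];K=p["mtx"];print('tcp px',K[0,2]-K[0,0]*c[0]/c[2],K[1,2]+K[1,1]*c[1]/c[2])
f=cv2.resize(p["frame"][110:260,180:330],None,fx=4,fy=4,interpolation=2)
cv2.imwrite("pics/crop2.png",f[:,:,::-1])
E
```

```text
t: 2.3
eef_pos: [0.4477, 0.3403, 0.2266]
ee_rot: [-1.003, 1.571, 0.871]
force: [0.4, -0.4, -0.6]
width: 0.0004
t: 3.42
eef_pos: [0.5281, 0.2075, 0.1223]
ee_rot: [-0.833, 1.569, 0.632]
force: [-0.2, -0.4, -0.0]
width: 0.0004
[0.52813341 0.20745981 0.12229843] [-0.24472844 -0.36569507 -0.0354398 ] 173.97111870409663 [ 1.05629152e-03  7.73593361e-04 -9.99999143e-01] 0.00044571641637622243
tcp px 249.43020170943345 185.34870957617812
```

View pics/crop2.png

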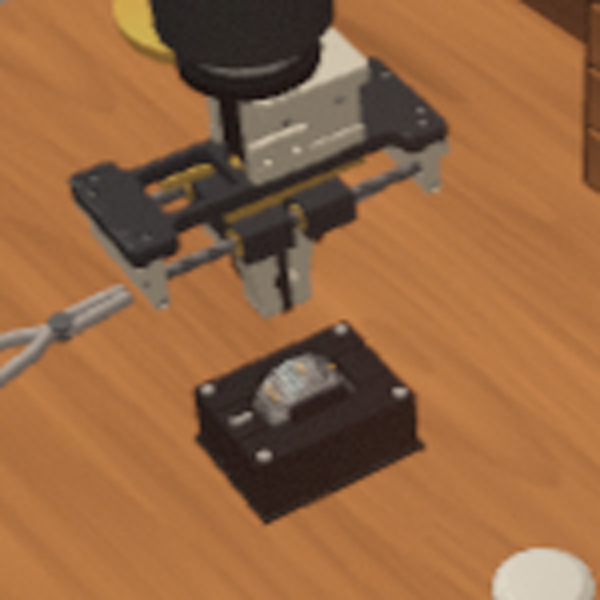

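The gripper is shut and aligned, with the tip at about (285,308) px in the crop, just short of the wheel at (300,385). I'll move forward 4 mm to sit about 5 mm behind the crest, then come down to just above it.

```bash
python3 -m inch '.13 -.02 -.5 0 0 0;0 0 -.5 0 0 0;0 0 -.5 0 0 0;0 0 -.2 0 0 0;0 0 0 0 0 0;0 0 0 0 0 0;0 0 0 0 0 0'; python3 -m inch '0 0 -.05 0 0 0;0 0 0 0 0 0'; python3 -m inch '0 0 -.05 0 0 0;0 0 0 0 0 0'
```

```text
t: 4.35
eef_pos: [0.5322, 0.2065, 0.0711]
ee_rot: [-0.818, 1.57, 0.647]
force: [-0.5, 0.2, 0.1]
width: 0.0
t: 4.6
eef_pos: [0.5318, 0.2063, 0.0691]
ee_rot: [-0.382, 1.571, 1.083]
force: [0.4, 0.1, -0.5]
width: 0.0006
t: 4.85
eef_pos: [0.5318, 0.2062, 0.0675]
ee_rot: [2.239, 1.571, -2.58]
force: [-0.2, 0.6, 0.1]
width: 0.0002
```

```bash
for i in 1 2 3; do python3 -m inch '0 0 -.05 0 0 0;0 0 0 0 0 0' | grep -v -e rot -e wid; done
```

```text
t: 5.1
eef_pos: [0.5317, 0.2062, 0.0659]
force: [-0.2, -1.1, 0.5]
t: 5.35
eef_pos: [0.5318, 0.2062, 0.0644]
force: [-0.0, -0.7, -0.6]
t: 5.6
eef_pos: [0.5318, 0.2062, 0.063]
force: [-0.1, -0.2, -0.4]
```

```bash
for i in 1 2; do python3 -m inch '0 0 -.04 0 0 0;0 0 0 0 0 0' | grep -v -e rot -e wid; done
```

```text
t: 5.85
eef_pos: [0.5321, 0.2064, 0.0622]
force: [-1.3, -0.3, 2.3]
t: 6.1
eef_pos: [0.5325, 0.2064, 0.062]
force: [-1.9, -1.3, 11.6]
```

Contact at 11.6 N, enough to grip. Now I'll roll forward in small checked steps.

```bash
for i in 1 2; do python3 -m inch '.1 -.01 0 0 0 0;.1 -.01 0 0 0 0;0 0 0 0 0 0' | grep -v -e rot -e wid; done
python3 - <<'E'
from h import *
p=arm.grab_frame("side")
f=cv2.resize(p["frame"][150:250,210:310],None,fx=6,fy=6,interpolation=2)
cv2.imwrite("pics/crop3.png",f[:,:,::-1])
E
```

```text
t: 6.48
eef_pos: [0.5389, 0.2057, 0.0621]
force: [-0.4, -1.8, 11.6]
t: 6.85
eef_pos: [0.5451, 0.2051, 0.0618]
force: [0.7, -2.0, 7.8]
```

View pics/crop3.png

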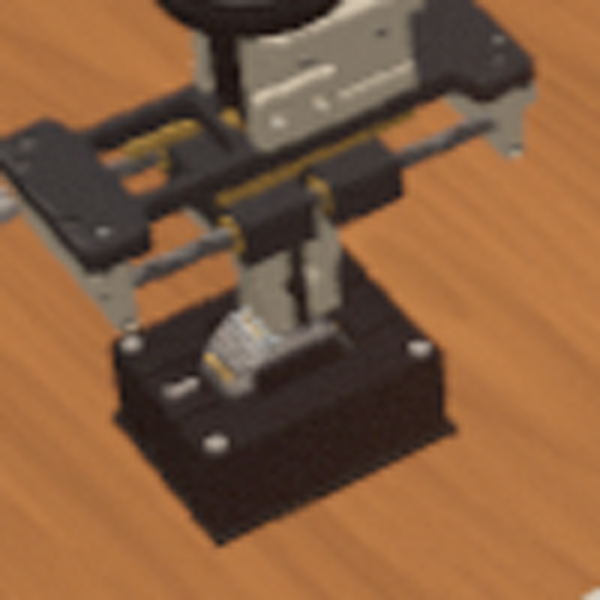

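The picture shows the wheel rotated under the fingertip (tip at about (290,320) px). The tip has travelled 12.6 mm, and the drag force has changed sign (-1.9 to +0.7 N), so it is past the halfway point. I'll go a little further, then lift.

```bash
python3 -m inch '.1 -.01 0 0 0 0;.07 -.01 0 0 0 0;0 0 0 0 0 0' | grep -v -e rot -e wid; python3 -m inch '0 0 .4 0 0 0;0 0 .8 0 0 0;0 0 1 0 0 0;0 0 1 0 0 0;-.5 -1 1 0 0 0;-.5 -1 0 0 0 0;-.3 -1 0 0 0 0;0 -1 0 0 0 0;0 0 0 0 0 0;0 0 0 0 0 0' | grep -v -e rot -e wid
python3 - <<'E'
from h import *
p=arm.grab_frame("side")
f=cv2.resize(p["frame"][170:260,200:320],None,fx=6,fy=6,interpolation=2)
cv2.imwrite("pics/crop4.png",f[:,:,::-1])
q=arm.grab_frame("top")
f=cv2.resize(q["frame"][205:275,200:280],None,fx=7,fy=7,interpolation=2)
cv2.imwrite("pics/crop5.png",f[:,:,::-1])
E
```

```text
t: 7.28
eef_pos: [0.5498, 0.2047, 0.0612]
force: [1.6, -1.9, 4.6]
t: 8.52
eef_pos: [0.5099, 0.0847, 0.1869]
force: [0.6, 0.6, -0.3]
```

View pics/crop4.png

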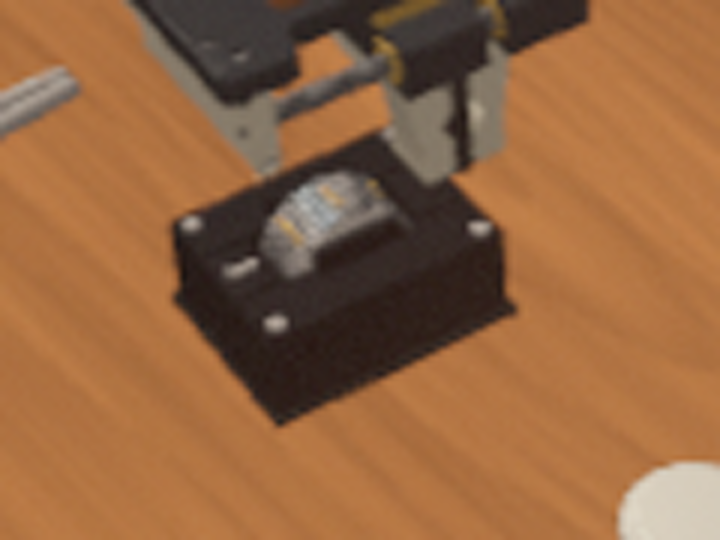

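View pics/crop5.png

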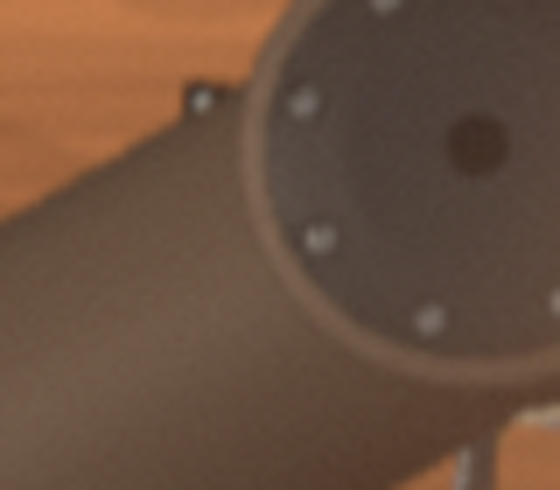

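The side crop shows the finger off the wheel and the stud rows (at (330,195) and (290,232) px) looking wider than before. The top crop is blocked by the arm. I'll move over the switch and compare before and after directly.

```bash
python3 -m inch '-.12 -.93 0 0 0 0;-.12 -.93 0 0 0 0;-.12 -.93 0 0 0 0;-.12 -.93 0 0 0 0;-.12 -.93 0 0 0 0;-.12 -.93 0 0 0 0;-.12 -.93 0 0 0 0;-.12 -.93 -.5 0 0 0;-.12 -.93 -.8 0 0 0;-.1 -.93 -.8 0 0 0;0 0 0 0 0 0;0 0 0 0 0 0' | grep -v -e rot -e wid
python3 - <<'E'
from h import *
o=[]
for n,(r,c) in(("side",(190,235)),("top",(225,222))):
    p=arm.grab_frame(n);b=cv2.imread(f"pics/{n}0.png");a=p["frame"][:,:,::-1]
    if n=="side":
        for x in arm.place_of(p,"switch_top")[:2]: print(x,world(p,x["position"][0]*640,x["position"][1]*480,.046))
    o.append(np.hstack([cv2.resize(np.ascontiguousarray(i[r:r+32,c:c+42]),None,fx=9,fy=9,interpolation=2) for i in(b,a)]))
cv2.imwrite("pics/cmp.png",np.vstack(o))
E
```

```text
t: 10.12
eef_pos: [0.4751, -0.1941, 0.1238]
force: [0.3, -0.5, 0.2]
{'position': [0.5548, 0.6827], 'confidence': 0.5} [ 0.48314176 -0.19482386  0.046     ]
```

View pics/cmp.png

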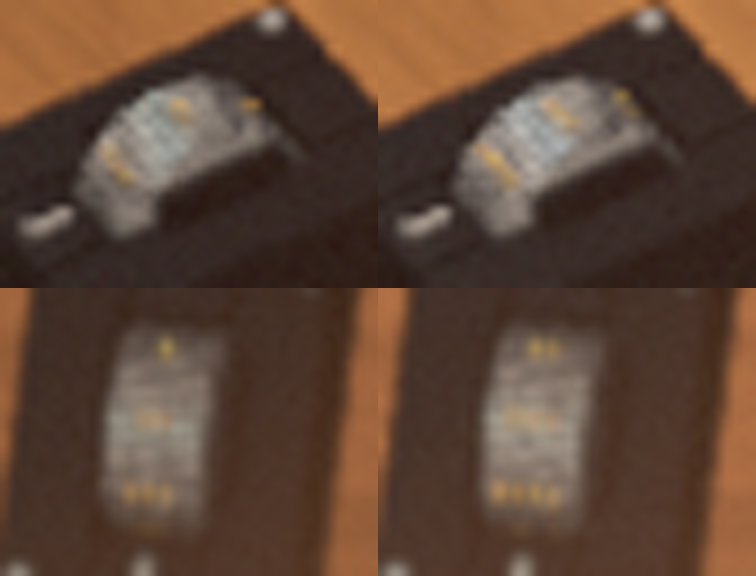

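The comparison is clear in the top view. The far/crest/near stud rows read 1/2/3 before and 2/3/4 after, so the wheel turned exactly one click. Now the button.

```bash
python3 -m inch '0 0 -.5 0 0 0;0 0 -.7 0 0 0;0 0 -.7 0 0 0;0 0 -.5 0 0 0;0 0 0 0 0 0;0 0 0 0 0 0' | grep -v -e rot -e wid;for i in 1 2 3; do python3 -m inch '0 0 -.1 0 0 0;0 0 0 0 0 0' | grep -v -e rot -e wid; done
```

```text
t: 11.02
eef_pos: [0.475, -0.1945, 0.0521]
force: [0.6, -0.9, -0.7]
t: 11.28
eef_pos: [0.4747, -0.1945, 0.0489]
force: [0.2, -0.1, -0.7]
t: 11.52
eef_pos: [0.4748, -0.1945, 0.0457]
force: [0.2, 0.7, 1.5]
t: 11.78
eef_pos: [0.4749, -0.1945, 0.0427]
force: [0.9, 0.3, 1.8]
```

```bash
for i in 1 2; do python3 -m inch '0 0 -.1 0 0 0;0 0 0 0 0 0' | grep -v -e rot -e wid; done
```

```text
t: 12.02
eef_pos: [0.4749, -0.1946, 0.0402]
force: [-1.4, 1.7, 9.3]
t: 12.28
eef_pos: [0.475, -0.1946, 0.0396]
force: [-9.7, 6.4, 37.6]
```

Hard stop reached: 37 N at z = 0.0396, so the button is fully down. Releasing.

```bash
python3 -m inch '0 0 .3 0 0 0;0 0 .8 0 0 0;0 0 1 0 0 0;0 0 1 0 0 0;-.5 0 1 0 0 0;-1 0 .5 0 0 0;-1 0 0 0 0 0;0 0 0 0 0 0;0 0 0 0 0 0' | grep -v -e rot -e wid
python3 - <<'E'
from h import *
o=[]
p=arm.grab_frame("top");b=cv2.imread("pics/top0.png");a=p["frame"][:,:,::-1]
o=np.hstack([cv2.resize(np.ascontiguousarray(i[150:310,150:500]),None,fx=1.14,fy=2*.57) for i in(b,a)])
w=cv2.resize(np.ascontiguousarray(a[225:257,222:264]),None,fx=9,fy=9,interpolation=2)
w=np.hstack([w,np.zeros((w.shape[0],o.shape[1]-w.shape[1],3),np.uint8)])
cv2.imwrite("pics/end.png",np.vstack([o,w]))
p=arm.grab_frame("side");r=arm.masks_of(p,"switch_box")
if r:
    c=cloud(p,r[0]["mask"]);print('button z',np.percentile(c[c[:,2]>.035][:,2],[50,80]) if (c[:,2]>.035).any() else None)
E
```

```text
t: 13.4
eef_pos: [0.3998, -0.1945, 0.1746]
force: [0.0, -0.0, 0.5]
button z [0.04295842 0.04641092]
```

View pics/end.png

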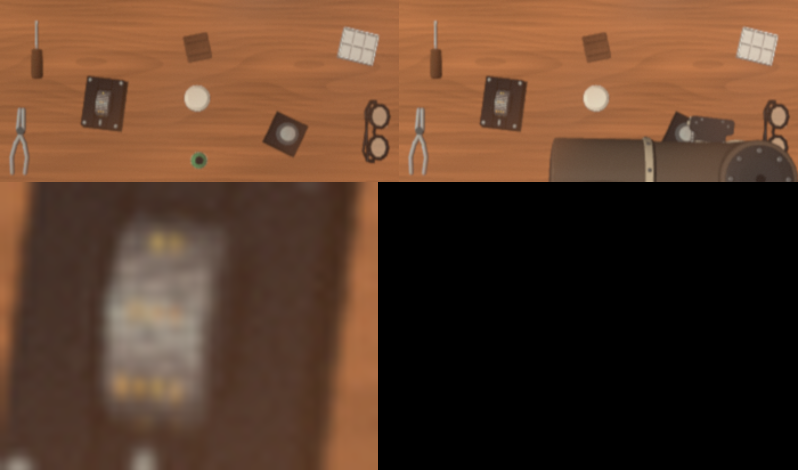

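The wheel still shows 2/3/4 studs, and the visible loose things have not moved. The button top is back at about 46 mm, and the arm is clear at about 0 N. Handing in.

```bash
python3 -c "from station import arm;print(arm.job_done())"
```

```text
the job is handed in; nothing more can be done
None
```

I rolled the wheel one click away from the robot, took the finger off, then pressed the bench switch fully down and let it come up. The job was handed in at about 13.5 s of the 48 s; the hand-in reports no verdict.

- **Wheel:** I used the closed fingertips at about 12 N and rolled about 17 mm before lifting. The stud rows, far/crest/near, went from 1/2/3 to 2/3/4. They still read 2/3/4 in the last picture, after the button press.
- **Button:** It met its hard stop at z = 39.6 mm with 37 N of contact force. That is more than the 4 N needed, but well under the 120 N wrist limit. It is also below the 40 N limit for the arm and gripper body. Afterwards its top measured about 46 mm, which is fully up.
- **Other things:** In the last top view, the driver, plier, walnut block, glass box and tray had not moved. The arm hid the oil bottle and part of the spectacle frame, so I did not check those two at the end. The arm never felt contact away from the wheel and the button, and it ended clear of everything.

One disagreement: the network placed the button's top about 8 mm further out in x than the depth data did. I went by the depth data, and the press landed on the button.

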